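# Clip the red hold tag to the blue instrument's D-ring

## Robot

A 6-joint arm with a two-finger parallel gripper is mounted at the origin on the work surface. World frame = base frame: x ahead of the robot, y to its left, z up, the work surface at z = 0. Lengths are in m, angles in rad, forces in N, time in s.
With the tool pointing down it reaches from about 0.325 to 0.775 m from the base axis. Payload 5.5 kg.
Tool frame: the origin (TCP) lies at the very end of the fingers, on their centre line; the grasp point (between the pads) lies arm.grip_depth behind it (arm.grip_depth is the distance from the TCP to the grasp point, in m); z points along the fingers, y is the line along which they close (so a half turn about z gives the same grasp; the last joint's range is limited). The gripper opens to 85 mm and grips with 20 to 120 N. Pads are 22 mm wide; open, the fingers measure 114 mm over their backs; the gripper's body (76 mm by 85 mm) begins 54 mm behind the grasp point. The pads swing forward as they close: fully open they stand 13 mm farther back than shut.
Start: joints at [-1.36, 0.091, 1.231, -0, 1.82, -0.057], TCP at [0.159, -0.579, 0.231] pointing down, gripper open.
Joint ranges: [-2.87, 2.87], [-0.86, 2.18], [0.17, 2.46], [-1.51, 4.65], [0.06, 2.69], [-2.65, 2.65]. Speed limits (rad/s): [2.57, 2.57, 3.01, 3.14, 3.14, 3.14].

## Interface

Orientations are given as a unit quaternion [x, y, z, w].
In Python, from cell import arm gives the robot as it stands. Calls block until the motion is done:
- arm.move_ptp(position, orientation): joint-space move of the TCP to a pose.
- arm.move_linear(position, vel=0.15, orientation=None, force_limit=None): straight line of the TCP; orientation=None keeps the orientation; vel is the mean speed in m/s. With force_limit (N) it stops when the force on the tool has changed by that much, and returns True; else False.
- arm.set_joints(angles): joint-space move.
- arm.grip(opening, grip_force=None): finger opening in m; grip_force is the grip in N (None keeps the last); returns when the fingers have stopped.
- arm.hold(seconds).
- arm.inverse_kinematics(position, orientation): joint angles nearest the present ones, or None.
- arm.state(): the state.
- arm.grab_frame(name): name is "scene" or "top" or "wrist"; returns the picture (480x640x3 uint8, red, green, blue); there is no depth.
- arm.camera_info(name): a dict with "fx", "fy", "cx", "cy" (pixels), "world_from_camera" (4x4, takes a point from camera to world coordinates). Camera axes: x right, y down, z forward; pixel columns grow to the right and rows downward; lengths in m; the calibration is good to about 2 mm. A picture is of the moment at which its call begins: read the wrist's pose just before it. camera_info takes no time and is no camera call; for the wrist camera it gives the pose at the moment of the call.
A pose or a line that the arm cannot do raises arm.Unreachable and nothing moves.
- arm.job_done(): hands the job in; it is judged then, once.
The state is a dict: "t": time; "joints": joint angles; "joint_velocities": joint speeds; "tau": joint torques, N m; "tool_pos": TCP position; "ee_rot": TCP orientation; "contact_force": force on the tool from outside, world axes, zero at the start; "torque": the same for the moment, N m; "width": finger opening in m; "finger_force": force on a finger pad.
Only numpy, scipy, OpenCV 4.12 (cv2) and the standard library are available. Lean on these libraries where they do the work, as an engineer would, in place of code of your own. Each camera call takes 0.05 s, during which the arm holds its last target. There are 200 camera calls.

## Task

On the repair bench, mark the dark blue instrument as on hold: pick up the snap hook with the red tag and push its sprung gate against the near upright bar of the D-ring on top of the dark blue instrument until the bar is inside the hook and the gate has snapped shut behind it. Leave the hook clipped on, lying flat on the instrument's lid, let go of it, and do not disturb the yellow-tagged hook, the multimeter or the paste tin.

Things in the scene. Friction and masses are not known exactly. Their poses are not given: they have to be found in the camera images.
- red_clip_grip (a point): Centre of the red tag of the loose snap hook to use (130 g). The tag is an upright slab 44 mm long (x), 18 wide (y), 50 high; its underside, level with the hook's, is 25 mm below this point. Pinch it across the 18 mm. x points from the tag to the hook's mouth, z up. Ahead of it lies the flat steel hook, 12 mm high, 58 wide: back bar x = 36 to 46 mm, side legs on to x = 103 mm, inside width 38 mm.
- red_clip_mouth (a point): Middle of the mouth of that hook, 98 mm ahead of (+x) and 19 mm below the tag's centre, same axes. The brass gate across it is 7 mm thick and 40 mm long, hinged at the +y leg (y = 22 mm), and swings only inwards. An 8 mm bar clears the gate once its centre is about 40 mm inside this point (room: 48 mm); the gate then shuts. Enter within 10 mm of the middle; slightly to -y is easiest.
- red_clip_gate (a joint): Gate of the red-tagged hook, rad: 0 shut, growing as it is pushed inwards, at most 1.5. A spring shuts it; pushing a bar in at mid-mouth takes about 3 to 8 N.
- blue_unit_ring (a point): Near upright bar of the steel D-ring on the dark blue instrument (the one to tag): on the bar's centre line, 22.5 mm above the flat lid, which is 60 mm above the bench. Bar 8 mm thick; ring 49 mm high. x points to the ring's other upright bar, 70 mm on; z up. The lid runs 102 mm to -x, 92 to +x, 67 to each side. Push the flat hook over this bar towards +x, just above the lid. Does not move.
- beige_unit_ring (a point): The same point on the beige instrument, which is the same in size and shape and is not to be tagged; it does not move.
- yellow_clip_grip (a point): Centre of the yellow tag of a second snap hook, the same in size and shape (axes likewise); leave it alone.
- meter: Red multimeter lying on the bench, 180 x 85 x 47 mm, origin at the centre of its underside, x along its length; leave it alone.
- paste_tin: Paste tin with a green lid, 60 mm across, 60 mm high, origin at the centre of its underside; leave it alone.
Not all that is in view belongs to the job. Leave any orange look-alike of the part that bears red_clip_grip alone. What is shaped like the part that bears blue_unit_ring but orange or pink is not meant.

How it is judged:
On the way:
1. the red hook's gate is pushed open at the blue instrument's ring (value of joint red_clip_gate above 0.4 rad and x of blue_unit_ring in the frame of red_clip_grip between 0.045 and 0.115 m and y of blue_unit_ring in the frame of red_clip_grip between -0.02 and 0.02 m), for 0.05 s.
At the end, for the whole second after the job is handed in: The near bar of the blue unit's D-ring is inside the red-tagged hook (bar centre 44 to 94 mm ahead of the tag's centre, within 19 mm of the hook's middle line), the gate is shut behind it (below 0.1 rad) and the hook lies flat on the lid (within 14 mm in height and 10 degrees) (value of joint red_clip_gate below 0.1 rad and x of blue_unit_ring in the frame of red_clip_grip between 0.044 and 0.094 m and y of blue_unit_ring in the frame of red_clip_grip between -0.019 and 0.019 m and z of blue_unit_ring in the frame of red_clip_grip between -0.014 and 0.014 m and angle between red_clip_grip's own z axis and vertical below 0.17 rad); the robot touches nothing.
It fails at once if the yellow-tagged hook is moved by more than 20 mm (distance of yellow_clip_grip from where it was at the start of the episode above 0.02 m).
It fails at once if the multimeter is moved by more than 20 mm (distance of meter from where it was at the start of the episode above 0.02 m).
It fails at once if the paste tin is moved by more than 20 mm (distance of paste_tin from where it was at the start of the episode above 0.02 m).
It also fails if it takes over 43 s, if anything falls off the work surface, if the arm or the gripper's body presses on something with over 40 N, if the wrist force passes 120 N, or if a joint passes its speed limit or range.

## Working session

There is one attempt and no reset: what is moved stays moved. The work goes in short steps, each a Python script; the robot and the scene stay as the last script left them, time stands still between calls to the robot, and variables do not carry over. Pictures are saved under pics/ and viewed, at most 10 in all, crops included, and the job is handed in when it is done.

```bash
mkdir -p pics; python3 - <<'E'
from cell import arm
import cv2,numpy as np
for n in("scene","top"):
    im=arm.grab_frame(n); cv2.imwrite(f"pics/{n}0.png",im[:,:,::-1]); i=arm.camera_info(n); print(n,{k:np.round(v,4).tolist() for k,v in i.items() if k in("fx","fy","cx","cy","world_from_camera")})
print(arm.grip_depth,arm.state())
E
```

```text
scene {'fx': 476.8746, 'fy': 476.8746, 'cx': 318.5018, 'cy': 235.1331, 'world_from_camera': [[-0.4832, 0.6933, -0.5346, 1.3078], [0.8754, 0.3917, -0.2833, 0.4005], [0.013, -0.6049, -0.7962, 1.1719], [0.0, 0.0, 0.0, 1.0]]}
top {'fx': 606.3388, 'fy': 606.3388, 'cx': 318.123, 'cy': 242.1859, 'world_from_camera': [[0.0123, -0.9965, 0.0823, 0.4538], [-0.9999, -0.0126, -0.003, -0.0079], [0.004, -0.0823, -0.9966, 1.6914], [0.0, 0.0, 0.0, 1.0]]}
0.0187 {'t': 0.1, 'joints': array([-1.35969716e+00,  9.18017188e-02,  1.23177801e+00, -3.26997771e-06,
        1.81978993e+00, -5.66751789e-02]), 'joint_velocities': array([-0.0014872 , -0.00162504, -0.00246747,  0.00088336, -0.00111482,
        0.00054383]), 'tau': array([ 3.29840572e-03, -4.60216856e+01, -4.19219792e+01,  1.63805430e-05,
        1.06150543e-02,  6.44717346e-07]), 'tool_pos': array([ 0.15871026, -0.57836773,  0.23024598]), 'ee_rot': array([ 9.91050156e-01,  1.33487077e-01, -7.01150868e-05, -8.85732787e-04]), 'contact_force': array([ 0.28663143, -0.36828377,  0.32157132]), 'torque': array([ 0.02624278,  0.00163739, -0.00306433]), 'finger_force': 0.0, 'width': 0.0853612983046579}
```

View pics/top0.png

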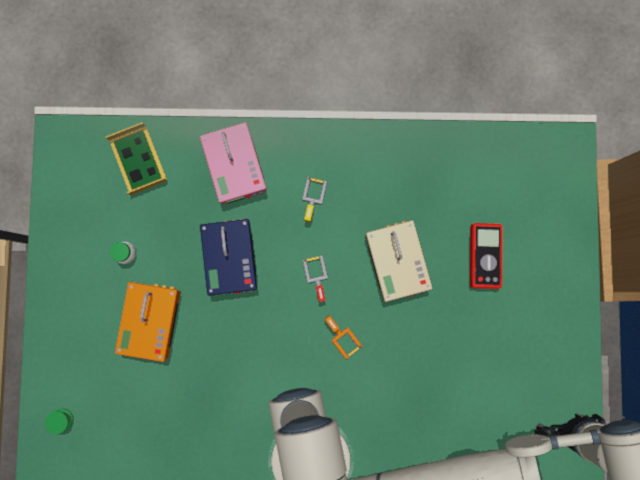

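View pics/scene0.png

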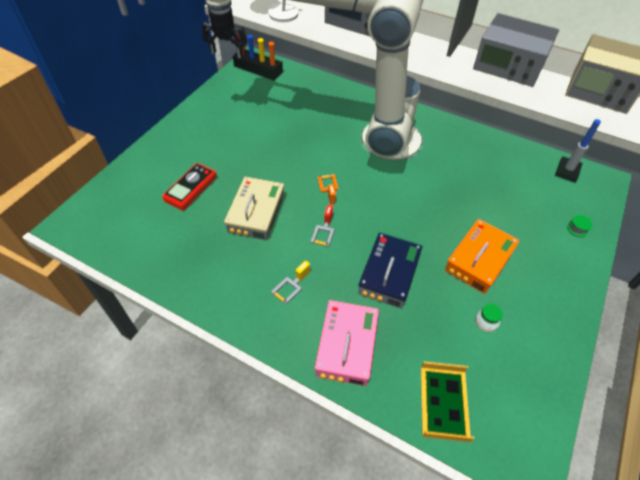

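The top view shows the red hook with its tag at (320,293) and mouth at (316,258), and the blue unit with its ring running from about (223,227) to (226,257). The near bar is the lower end. The scene view agrees: red tag at (328,213), blue lid around (392,265). Next I'll take coarse positions from the top view and look at each from close by.

```bash
cat > h.py <<'E'
from cell import arm
import cv2,numpy as np
from scipy.spatial.transform import Rotation as R
def cast(info,uv,z):
    M=np.array(info["world_from_camera"]);uv=np.atleast_2d(uv).astype(float)
    d=np.c_[(uv[:,0]-info["cx"])/info["fx"],(uv[:,1]-info["cy"])/info["fy"],np.ones(len(uv))]@M[:3,:3].T
    return M[:3,3]+d*((z-M[2,3])/d[:,2])[:,None]
def quat(yaw): return (R.from_euler("z",yaw)*R.from_euler("x",np.pi)).as_quat()
def blobs(im,lo,hi,amin=20):
    m=cv2.inRange(cv2.cvtColor(im,cv2.COLOR_RGB2HSV),np.array(lo),np.array(hi))
    n,l,s,c=cv2.connectedComponentsWithStats(m)
    return m,[(int(s[i,4]),c[i].round(1),s[i,:4],l==i) for i in range(1,n) if s[i,4]>=amin]
E
python3 - <<'E'
from h import *
im=cv2.imread("pics/top0.png")[:,:,::-1].copy(); i=arm.camera_info("top")
for nm,lo,hi,z in(("red",(0,180,60),(6,255,255),.05),("red2",(172,180,60),(179,255,255),.05),("brass",(20,100,100),(32,255,255),.006),("blue",(112,100,20),(128,255,140),.06)):
    for a,c,b,_ in blobs(im,lo,hi,12)[1]: print(nm,a,c,b,cast(i,c,z)[0].round(3))
m,bl=blobs(im,(112,100,20),(128,255,140),800)
for a,c,b,l in bl:
    if 190<c[0]<260: p=cast(i,np.argwhere(l)[:,::-1],.06)[:,:2].astype(np.float32);print("rect",cv2.minAreaRect(p))
g=cast(i,[(223.5,228),(226,257)],.105);print("ringtop",g)
w=np.array(arm.camera_info("wrist")["world_from_camera"]);s=arm.state()
T=np.eye(4);T[:3,:3]=R.from_quat(s["ee_rot"]).as_matrix();T[:3,3]=s["tool_pos"];print((np.linalg.inv(T)@w).round(3),arm.camera_info("wrist")["fx"])
for p in((.55,.24),(.45,0)):
  for y in (0,np.pi): print(p,y,arm.inverse_kinematics([*p,.25],quat(y)))
E
```

```text
red 613 [482.  256.6] [470 223  32  66] [ 0.556 -0.458  0.05 ]
red 18 [480.1 278.7] [478 277   5   5] [ 0.496 -0.452  0.05 ]
red 44 [320.3 294.2] [317 286   8  16] [ 0.449 -0.02   0.05 ]
red 16 [157.1 351.1] [155 350   5   4] [0.292 0.414 0.05 ]
brass 74 [123.9 130.1] [106 123  37  15] [0.904 0.54  0.006]
brass 642 [137.7 158.3] [110 126  57  68] [0.824 0.498 0.006]
brass 34 [316.3 180.3] [311 178  12   5] [ 0.768 -0.006  0.006]
brass 96 [308.6 212.8] [304 204  10  18] [0.675 0.015 0.006]
brass 36 [312.2 258.7] [306 257  13   5] [0.547 0.003 0.006]
brass 37 [353.  351.3] [348 347  11  10] [ 0.293 -0.113  0.006]
blue 2746 [228.1 255.1] [201 220  55  75] [0.551 0.229 0.06 ]
rect ((0.5466954708099365, 0.22890879213809967), (0.1896606683731079, 0.1315584033727646), 7.7761549949646)
ringtop [[0.61908888 0.23648215 0.105     ]
 [0.54285181 0.22802114 0.105     ]]
[[-0.001 -0.949 -0.317  0.082]
 [ 1.    -0.001  0.001 -0.   ]
 [-0.001 -0.317  0.949 -0.143]
 [ 0.     0.     0.     1.   ]] 385.80814348030265
(0.55, 0.24) 0 [ 3.54767087e-01  9.60814626e-02  1.19222987e+00 -4.44089210e-16
  1.85328132e+00  1.92556341e+00]
(0.55, 0.24) 3.141592653589793 [ 0.35476709  0.09608146  1.19222987  0.          1.85328132 -1.21602924]
(0.45, 0) 0 [-7.56276275e-02 -3.07251626e-01  1.56759315e+00 -4.44089210e-16
  1.88125113e+00  1.49516870e+00]
(0.45, 0) 3.141592653589793 [-0.07562763 -0.30725163  1.56759315  0.          1.88125113 -1.64642395]
```

```bash
python3 - <<'E'
from h import *
import pickle
d={}
for n,p,y in(("blue",(.545,.228,.24),.13),("red",(.47,-.015,.20),.2)):
    arm.move_ptp(p,quat(y)); arm.hold(.3)
    d[n]=arm.camera_info("wrist"); im=arm.grab_frame("wrist"); cv2.imwrite(f"pics/w_{n}.png",im[:,:,::-1])
pickle.dump(d,open("d.pkl","wb")); print(arm.state()["t"])
E
```

```text
4.9417
```

View pics/w_blue.png

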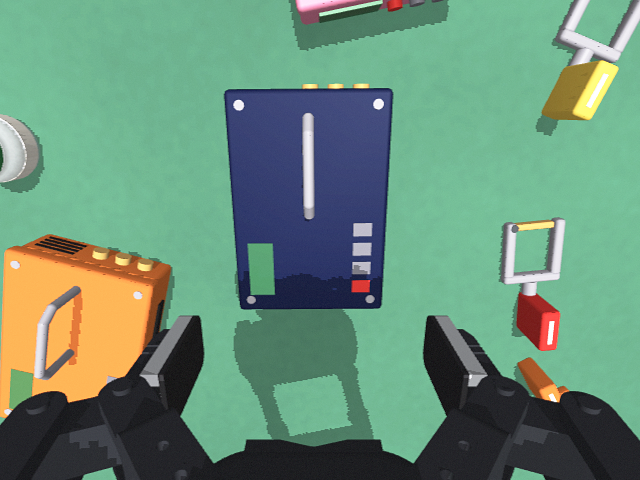

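View pics/w_red.png

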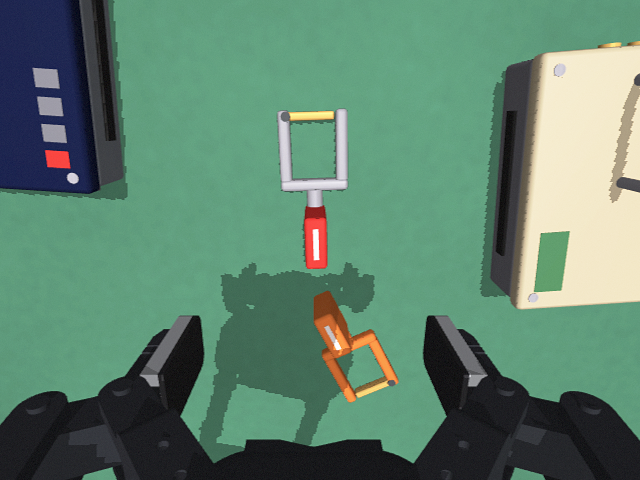

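The blue view has lid corners at about (226,90), (392,90), (382,308) and (241,308), with the ring from (308,115) to (308,217). The red view has the hook frame from (278,108) to (348,190), the tag top around (316,240), and the orange hook just below it.

```bash
python3 - <<'E'
from h import *
import pickle
d=pickle.load(open("d.pkl","rb"))
im=cv2.imread("pics/w_blue.png")[:,:,::-1].copy();i=d["blue"]
m,bl=blobs(im,(108,90,20),(130,255,160),5000)
for a,c,b,l in bl: print("lid",b,cv2.minAreaRect(cast(i,np.argwhere(l)[:,::-1],.06)[:,:2].astype(np.float32)))
hs=cv2.cvtColor(im,cv2.COLOR_RGB2HSV);sil=(hs[...,1]<60)&(hs[...,2]>90);sil[:105]=0;sil[222:]=0;sil[:,:295]=0;sil[:,322:]=0
q=np.argwhere(sil)[:,::-1];print("ring px",q.min(0),q.max(0))
lo=q[q[:,1]>q[:,1].max()-8].mean(0);hi=q[q[:,1]<q[:,1].min()+8].mean(0);lo[1]=q[:,1].max();hi[1]=q[:,1].min()
g=cast(i,[lo,hi],.107);print("ring top ends",g,np.arctan2(*(g[1]-g[0])[1::-1]),np.linalg.norm(g[1]-g[0]))
im=cv2.imread("pics/w_red.png")[:,:,::-1].copy();i=d["red"]
hs=cv2.cvtColor(im,cv2.COLOR_RGB2HSV);s=((hs[...,1]<60)&(hs[...,2]>90))|((hs[...,0]>18)&(hs[...,0]<33)&(hs[...,1]>100))
s[:95]=0;s[191:]=0;s[:,:265]=0;s[:,360:]=0
r=cv2.minAreaRect(cast(i,np.argwhere(s)[:,::-1],.010)[:,:2].astype(np.float32));print("hook",r)
for lo,hi in(((0,150,60),(6,255,255)),((172,150,60),(179,255,255))):
    for a,c,b,l in blobs(im,lo,hi,200)[1]:
        q=np.argwhere(l)[:,::-1];print("red",a,c,b,cast(i,c,.05),cv2.minAreaRect(cast(i,q,.05)[:,:2].astype(np.float32)))
E
```

```text
lid [225  88 168 221] ((0.5484441518783569, 0.23144957423210144), (0.19123882055282593, 0.13133648037910461), 7.776490211486816)
ring px [302 113] [314 219]
ring top ends [[0.55172649 0.23198395 0.107     ]
 [0.6253361  0.2419125  0.107     ]] 0.13407201448647998 0.0742761841611342
hook ((0.5203010439872742, -0.0038929469883441925), (0.06693834811449051, 0.05771708860993385), 13.072980880737305)
red 357 [ 57.5 158.9] [ 46 150  24  18] [[0.48032058 0.18219913 0.05      ]] ((0.48028504848480225, 0.182168111205101), (0.01207132637500763, 0.01612851396203041), 7.689235687255859)
red 1109 [315.3 236.5] [304 206  23  63] [[ 0.45900236 -0.01837594  0.05      ]] ((0.4578954875469208, -0.018426552414894104), (0.052007947117090225, 0.017400672659277916), 12.086044311523438)
```

Estimates from the different views agree to 2 mm: bar at (0.5545, 0.2323) with yaw 0.135, tag at (0.453, -0.019) with yaw 0.222. Next I grasp the tag and move to the approach position.

```bash
cat >> h.py <<'E'
BAR=np.array([.5545,.2323]);YB=.135
def place(bx,by,z):  # TCP with the bar at (bx,by) in the tag frame
    c,s=np.cos(YB),np.sin(YB); return [*(BAR-np.array([[c,-s],[s,c]])@[bx,by]),z]
E
python3 - <<'E'
from h import *
q=quat(.222);t=[.453,-.019]
arm.move_ptp([*t,.12],q); arm.grip(.05)
arm.move_linear([*t,.010],vel=.12,orientation=q); arm.hold(.2)
arm.grip(0,80); s=arm.state();print(s["width"],s["finger_force"],s["tool_pos"],s["contact_force"])
arm.move_linear([*t,.18],vel=.2)
arm.move_ptp(place(.125,-.003,.14),quat(YB)); arm.move_linear(place(.125,-.003,.090),vel=.1); arm.hold(.3)
s=arm.state();print(s["t"],s["width"],s["tool_pos"],s["contact_force"])
cv2.imwrite("pics/w_app.png",arm.grab_frame("wrist")[:,:,::-1])
E
```

```text
0.017243897653630432 78.16194891929626 [ 0.45323576 -0.01904494  0.01034442] [-1.04595038 -0.40800261  1.79561746]
10.375 0.016792571829499142 [0.4305306  0.21860967 0.09065137] [-0.28343562 -0.48304271 -1.81007971]
```

View pics/w_app.png

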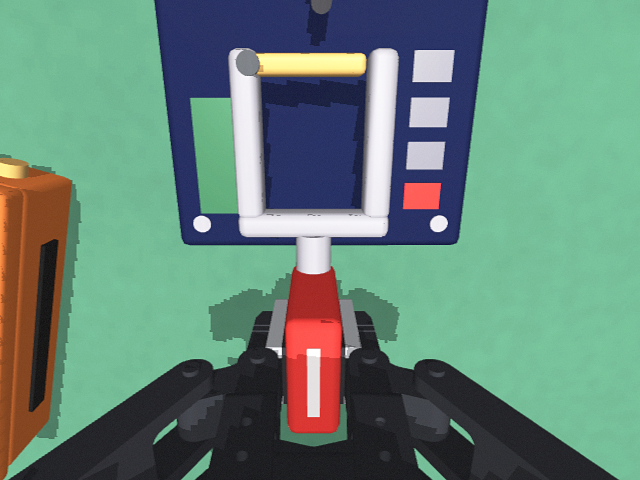

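The hook is held straight. Mouth centre is at column 314 and the ring bar at about column 321, which is slightly to -y as wanted. I'll check for tilt with projected corners, then lower onto the lid with a force limit.

```bash
python3 - <<'E'
from h import *
i=arm.camera_info("wrist");W=np.linalg.inv(np.array(i["world_from_camera"]));s=arm.state();t=s["tool_pos"]
c,n=np.cos(YB),np.sin(YB)
for x,y,dz in((.103,.029,0),(.103,-.029,0),(.036,.029,0),(.036,-.029,0)):
    p=np.r_[t[:2]+np.array([[c,-n],[n,c]])@[x,y],t[2]-.010+.006+dz]
    k=W[:3,:3]@p+W[:3,3];print(x,y,(k[:2]/k[2]*i["fx"]+[i["cx"],i["cy"]]).round(1))
r=arm.move_linear(place(.125,-.003,.0685),vel=.03,force_limit=4)
s=arm.state();print(r,s["t"],s["tool_pos"],s["contact_force"],s["torque"])
E
```

```text
0.103 0.029 [228.9  46.8]
0.103 -0.029 [398.   46.6]
0.036 0.029 [240.6 233.5]
0.036 -0.029 [386.4 233.3]
True 11.05 [0.42990614 0.21831806 0.0703778 ] [0.62807275 0.5956619  4.53608068] [-0.05339011 -0.06691191 -0.01277333]
```

Projection matches to about 2 px, so there is no tilt, and the hook touched the lid at the expected height. Raise 2 mm and push.

```bash
python3 - <<'E'
from h import *
z=.0725
arm.move_linear(place(.125,-.003,z),vel=.03)
for bx in(.105,.09,.075,.062,.054):
    r=arm.move_linear(place(bx,-.003,z),vel=.04,force_limit=25);s=arm.state()
    print(bx,r,round(s["t"],2),s["tool_pos"].round(4),s["contact_force"].round(1))
    if r: break
arm.hold(.3);print(arm.state()["contact_force"].round(1))
cv2.imwrite("pics/w_in.png",arm.grab_frame("wrist")[:,:,::-1])
E
```

```text
0.105 False 11.96 [0.4499 0.2212 0.0724] [-2.2 -0.2 -0.8]
0.09 False 12.48 [0.4648 0.2233 0.0722] [-2.9  1.4 -1.7]
0.075 False 13.01 [0.4803 0.2257 0.0727] [-2.   3.3 -1.9]
0.062 False 13.48 [0.4932 0.2265 0.0726] [ 0.  -0.4 -0.3]
0.054 False 13.83 [0.5008 0.2279 0.0725] [-0.5  0.4 -0.3]
[-0.8 -0.3 -2. ]
```

View pics/w_in.png

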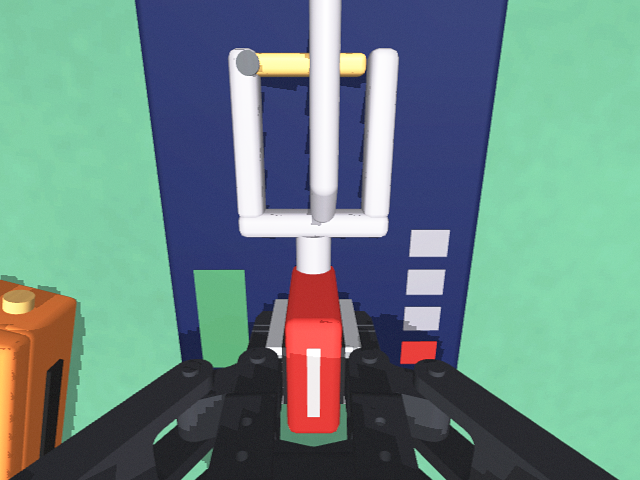

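The ring's near bar (322,205) is inside the hook, and the brass gate at row 65 is shut behind it. Back off to the middle, set down, release and retreat.

```bash
python3 - <<'E'
from h import *
arm.move_linear(place(.065,-.003,.0725),vel=.04)
print(arm.move_linear(place(.065,-.003,.0690),vel=.02,force_limit=3),arm.state()["tool_pos"])
arm.grip(.05); arm.hold(.2)
arm.move_linear(place(.065,-.003,.22),vel=.12); arm.hold(.3)
print(arm.state()["t"],arm.state()["contact_force"])
cv2.imwrite("pics/w_end.png",arm.grab_frame("wrist")[:,:,::-1])
E
```

```text
True [0.4902053  0.22673236 0.07035246]
17.1583 [-0.03974223 -0.11964504  0.52267555]
```

View pics/w_end.png

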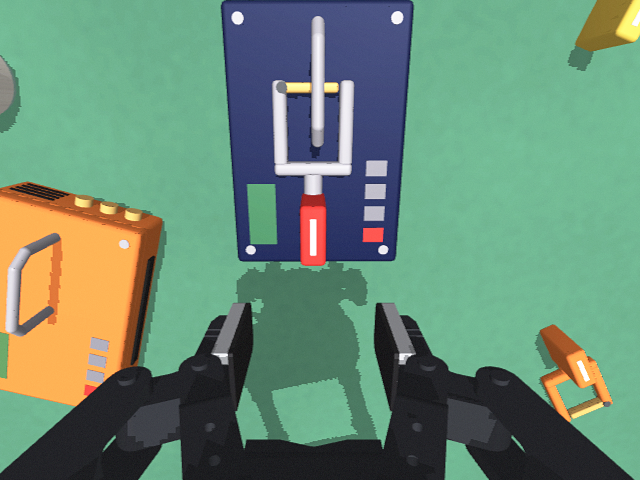

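The hook lies flat on the lid. The bar (317,142) is inside it, the gate (row 88) is shut, and the gripper is clear.

```bash
python3 -c "
from cell import arm
print(arm.job_done())"
```

```text
the job is handed in; nothing more can be done
None
```

The red-tagged hook is clipped onto the near bar of the dark blue instrument's D-ring, gate shut and flat on the lid; I let go and handed the job in at about 17 s of the 43 s allowed (the call returned no verdict).

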